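# Press a milled block into the datum corner and hold it

## Task

Pick up the aluminium block with the two orange-marked edges, set it flat on the dark steel fixture plate and press it firmly into the corner of the blue fences, one orange face square and tight against each fence. Finish while still holding it pressed there, so that it bears on both fences at once: do not let go. Leave the steel blank, the spray can and the mallet alone.

Things in the scene. Friction and masses are not known exactly. Their poses are not given: they have to be found in the camera images.
- part_mid (a point): Centre, half-way up, of the loose aluminium block (0.3 to 0.7 kg): base 80 (x) x 56 (y) x 30 mm high, on it a centred tongue 50 (x) x 26 (y) mm rising another 30 mm, 60 mm in all. The point lies 30 mm above the underside, where base ends and tongue begins. Grip the tongue across its 26 mm (along y). It stands on the bench at the start, axes within 50 degrees of the fixture's.
- part_datum (a point): The block's datum corner, where its +x end face and -y long face meet at the underside: 40 mm along +x, 28 mm along -y and 30 mm below part_mid. Those two faces, and the edges of the shoulder above them, carry orange bands.
- fixture_corner (a point): The inner corner that the fences make, at the height of the plate's top (20 mm above the bench): where part_datum belongs. Axes as the fixture's. It lies 65 mm along +x and 55 mm along -y of the fixture's origin.
- fixture: Dark steel plate fixed to the bench, 190 (x) x 170 (y) x 20 mm high; origin at the centre of its underside. x points roughly away from the robot, y roughly to its left. Rigid blue fences stand on its far (+x) and right (-y) edges. With the block seated, its axes match the fixture's and its middle is 40 mm along -x and 28 mm along +y of fixture_corner.
- far_fence: Blue bar across the far side of the plate; its inner face looks to the fixture's -x and passes through fixture_corner. 18 mm thick, 102 mm long, rising 25 mm above the plate (45 mm above the bench). Origin as the fixture's. The block's +x face bears on it: the push counts from 2 N, and about 10 N is good.
- side_fence: Blue bar along the right side of the plate; its inner face looks to the fixture's +y and passes through fixture_corner. 18 mm thick, 122 mm long, rising 25 mm above the plate. Origin as the fixture's. The block's -y face bears on it, with a like push on top of the plate's friction (a few N). The bars stop 8 mm short of the corner (chip gap).
- blank: Bystander: loose dark steel blank, plain 80 x 56 x 45 mm block; origin at the centre of its underside. It and the block may swap places.
- spray: Bystander: loose blue and white spray can with a plain pale top, 56 mm across, 170 mm high, upright; origin at the centre of its underside.
- mallet: Bystander: soft-faced mallet lying on the bench, about 200 mm long along x, with a 36 mm thick, 90 mm wide head at its +x end (55 mm from the origin); origin on the bench under it.
Things that resemble listed ones, but are neither listed nor needed, are in the scene too. Leave any green or purple look-alike of the part that bears part_mid alone.

How it is judged:
By the outcome, as a careful person would: the job done as asked, in the order asked, and still so for the second after the job is handed in, while the arm keeps its last pose, push and grip.
It also fails if it takes over 62 s, if anything falls off the work surface, if the arm or the gripper's body presses on something with over 40 N, if the wrist force passes 120 N, or if a joint passes its speed limit or range.

## Robot

A 6-joint arm with a two-finger parallel gripper is mounted at the origin on the work surface. World frame = base frame: x ahead of the robot, y to its left, z up, the work surface at z = 0. Lengths are in m, angles in rad, forces in N, time in s.
With the tool pointing down it reaches from about 0.275 to 0.825 m from the base axis. Payload 4.9 kg.
Tool frame: the origin (TCP) lies midway between the tips of the shut fingers; the grasp point (between the pads) lies 19 mm behind it (bot.grip_depth is the distance from the TCP to the grasp point, in m); y points along the fingers, x is the direction in which the jaws open and shut, and the axes are right-handed (so a half turn about y gives the same grasp; the last joint's range is limited). The gripper opens to 85 mm and grips with 20 to 120 N. Pads are 22 mm wide; open, the fingers measure 114 mm over their backs; the gripper's body (76 mm by 85 mm) begins 54 mm behind the grasp point. The pads swing forward as they close: fully open they stand 13 mm farther back than shut.
Start: joints at [1.034, 0.326, -0.193, 1.052, 0, 1.437], TCP at [0.216, 0.506, 0.231] pointing down, gripper open.
Joint ranges: [-2.65, 2.65], [-0.97, 1.79], [-1.3, 1.35], [-1.93, 2.1], [-1.47, 1.37], [-3.14, 3.14]. Speed limits (rad/s): [2.57, 2.57, 3.14, 3.14, 3.14, 3.14].

## Interface

Orientations are given as a unit quaternion [w, x, y, z].
In Python, from cell import bot gives the robot as it stands. Calls block until the motion is done:
- bot.move_pose(position, orientation): joint-space move of the TCP to a pose.
- bot.move_linear(position, speed=0.15, rotation=None, until_force=None): straight line of the TCP; rotation=None keeps the orientation; speed is the mean speed in m/s. With until_force (N) it stops when the force on the tool has changed by that much, and returns True; else False.
- bot.goto_joints(angles): joint-space move.
- bot.set_gripper(opening, grasp_force=None): opening from 0.0 (shut) to 1.0 (fully open); grasp_force is the grip in N (None keeps the last); returns when the fingers have stopped.
- bot.wait(seconds).
- bot.solve_ik(position, orientation): joint angles nearest the present ones, or None.
- bot.camera(name): name is "scene" or "top"; returns the picture (420x560x3 uint8, red, green, blue); there is no depth.
- bot.calibration(name): a dict with "mtx" (3x3 intrinsics, pixels), "extrinsics" (4x4, takes a point from world to camera coordinates). Camera axes: x right, y down, z forward; pixel columns grow to the right and rows downward; lengths in m; the calibration is good to about 2 mm. A picture is of the moment at which its call begins. calibration takes no time and is no camera call.
A pose or a line that the arm cannot do raises bot.PlanningError and nothing moves.
- bot.close_job(): hands the job in, once; it reports no verdict.
Trained networks look in the newest picture that a camera, given by its name, has taken for a name from the list of things; names that differ only in an ending like _2 or _b are one class to them, and where a whole thing is asked for, a point or a joint stands for the part that bears it (a point fixed in the world has none). Each returns a list of dicts, best first, with "confidence" (0 to 1); they miss things now and then, are a little off and sometimes report something else, mostly with a low value. They report only what shows in the picture. A call takes as long as a camera call. They do not tell look-alikes from the thing itself.
- bot.search_frame(camera, thing): "bbox" ([left, top, width, height] in pixels, round what is visible of it).
Readings, each from a call of its own:
- bot.read_clock(): time.
- bot.read_joint_positions(): joint angles.
- bot.read_joint_vel(): joint speeds.
- bot.read_joint_efforts(): joint torques, N m.
- bot.read_position(): TCP position.
- bot.read_tool_rot(): TCP orientation.
- bot.read_ft_force(): force on the tool from outside, world axes, zero at the start.
- bot.read_moment(): the same for the moment, N m.
- bot.read_gripper_width(): opening from 0.0 (shut) to 1.0 (fully open).
Only numpy, scipy, OpenCV 4.12 (cv2) and the standard library are available. Lean on these libraries where they do the work, as an engineer would, in place of code of your own. Each camera call takes 0.05 s, during which the arm holds its last target.

## Working session

There is one attempt and no reset: what is moved stays moved. The work goes in short steps, each a Python script; the robot and the scene stay as the last script left them, time stands still between calls to the robot, and variables do not carry over. Pictures are saved under pics/ and viewed, and the job is handed in when it is done.

```bash
mkdir -p pics; ls; python3 - <<'E'
from cell import bot
import cv2,numpy as np
np.set_printoptions(precision=4,suppress=True)
for c in("scene","top"):
    im=bot.camera(c); cv2.imwrite(f"pics/{c}0.png",cv2.cvtColor(im,cv2.COLOR_RGB2BGR))
    k=bot.calibration(c); print(c,k["mtx"],k["extrinsics"])
    for t in("part_mid","fixture","far_fence","side_fence","blank","spray","mallet"):
        print(t,[(np.round(d["bbox"],1).tolist(),round(d["confidence"],2)) for d in bot.search_frame(c,t)])
print(bot.read_clock(),bot.read_tool_rot(),bot.read_position())
E
```

```text
pics
scene [[411.7813   0.     266.009 ]
 [  0.     411.7813 215.4842]
 [  0.       0.       1.    ]] [[ 0.3363  0.9415  0.0206 -0.2096]
 [ 0.649  -0.2159 -0.7295 -0.3771]
 [-0.6824  0.2587 -0.6836  1.4859]
 [ 0.      0.      0.      1.    ]]
part_mid [([379.5, 162.3, 35.6, 30.5], 0.78), ([343.9, 204.6, 33.2, 35.5], 0.76), ([331.1, 148.5, 30.6, 25.5], 0.74), ([347.1, 168.5, 32.7, 33.9], 0.72)]
fixture [([171.1, 180.8, 72.9, 59.5], 0.82), ([289.4, 154.1, 25.1, 28.9], 0.51)]
far_fence [([187.0, 216.2, 42.2, 11.9], 0.75)]
side_fence [([173.8, 186.4, 11.0, 39.4], 0.69)]
blank [([289.9, 152.6, 27.2, 29.0], 0.6)]
spray [([314.2, 196.1, 34.2, 69.6], 0.9)]
mallet [([62.6, 209.2, 43.8, 63.8], 0.6)]
top [[543.1618   0.     277.8522]
 [  0.     543.1618 212.6056]
 [  0.       0.       1.    ]] [[ 0.0215 -0.9997 -0.0098 -0.0108]
 [-0.99   -0.0199 -0.1394  0.6343]
 [ 0.1392  0.0127 -0.9902  1.2154]
 [ 0.      0.      0.      1.    ]]
part_mid [([134.9, 218.6, 28.6, 32.6], 0.75), ([81.0, 219.3, 40.5, 41.4], 0.68), ([120.5, 278.1, 38.8, 23.5], 0.65), ([174.7, 172.6, 36.7, 26.8], 0.56)]
fixture [([296.9, 222.4, 78.7, 90.5], 0.8)]
far_fence [([314.1, 222.9, 45.7, 18.7], 0.79)]
side_fence [([360.2, 241.9, 10.3, 50.8], 0.79)]
blank [([187.8, 278.1, 31.2, 35.8], 0.76)]
spray [([224.2, 127.9, 28.5, 45.0], 0.66)]
mallet [([441.5, 222.0, 40.1, 89.7], 0.98)]
0.8 [ 0.5899 -0.5899 -0.3899  0.3898] [0.2156 0.506  0.2313]
```

View pics.

```bash
python3 - <<'E'
import cv2
a=cv2.imread("pics/scene0.png")[120:300,40:440]; cv2.imwrite("pics/scene0z.png",cv2.resize(a,None,fx=2,fy=2,interpolation=cv2.INTER_CUBIC))
a=cv2.imread("pics/top0.png")[110:330,60:500];cv2.imwrite("pics/top0z.png",cv2.resize(a,None,fx=1.8,fy=1.8,interpolation=cv2.INTER_CUBIC))
E
```

```text
(no output)
```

View pics/scene0z.png

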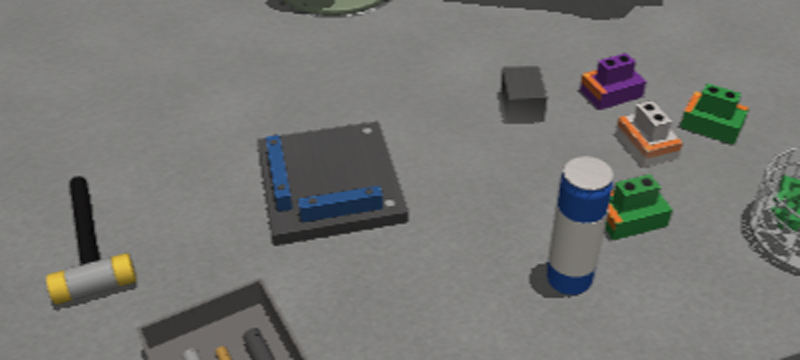

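View pics/top0z.png

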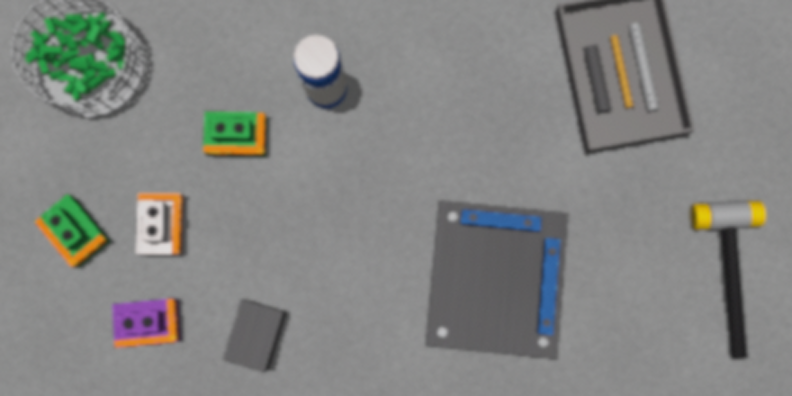

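View pics/scene0.png

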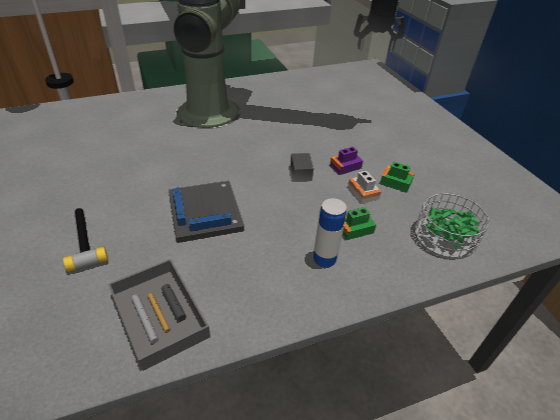

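View pics/top0.png

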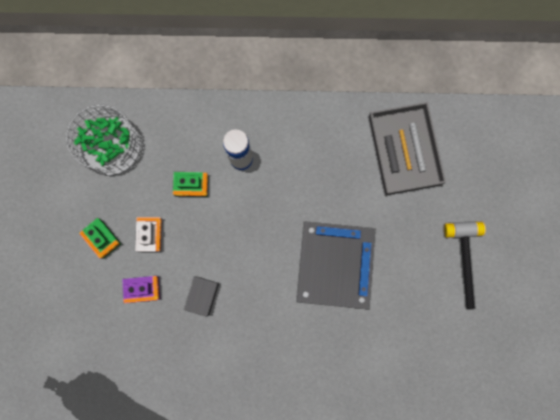

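```bash
python3 - <<'E'
import cv2,numpy as np
t=cv2.imread("pics/top0.png");s=cv2.imread("pics/scene0.png")
def z(a,x,y,w,h,f): return cv2.resize(a[y:y+h,x:x+w],(w*f,h*f),interpolation=cv2.INTER_NEAREST)
A=z(t,120,205,56,60,7);B=z(s,337,160,56,60,7)
cv2.imwrite("pics/blk.png",np.hstack([A,B]))
A=z(t,286,210,100,110,4);B=z(s,160,170,95,80,4)
B=cv2.copyMakeBorder(B,0,440-320,0,0,cv2.BORDER_CONSTANT)
cv2.imwrite("pics/fix.png",np.hstack([A,B]))
E
```

```text
(no output)
```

View pics/blk.png

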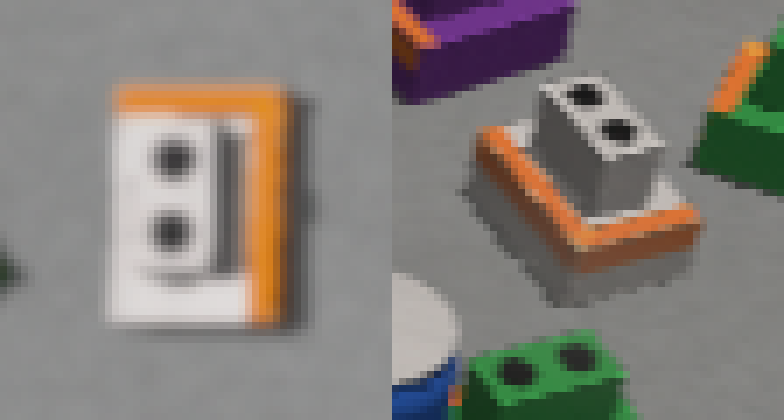

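View pics/fix.png

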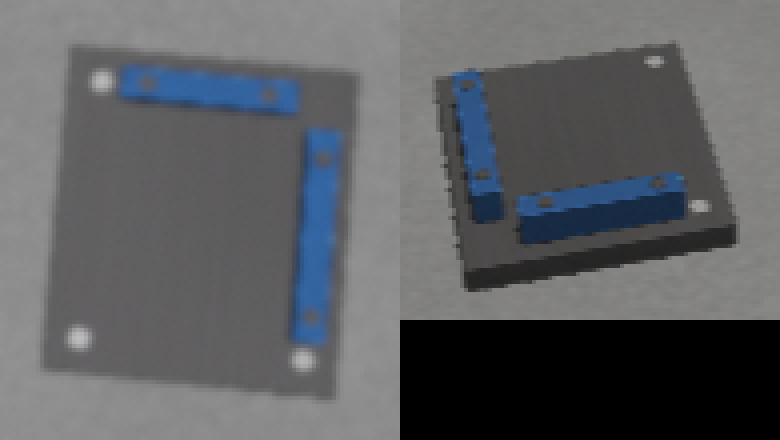

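```bash
cat > vis.py <<'E'
import cv2,numpy as np
from scipy.optimize import minimize
def box(x0,x1,y0,y1,z0,z1):
    return np.array([[x,y,z] for x in(x0,x1) for y in(y0,y1) for z in(z0,z1)])
BLOCK=[box(-40,40,-28,28,0,30),box(-25,25,-13,13,30,60)]
FIX=[box(-95,95,-85,85,0,20),box(65,83,-47,55,20,45),box(-65,57,-73,-55,20,45)]
def proj(cal,P):
    K,E=np.asarray(cal["mtx"]),np.asarray(cal["extrinsics"])
    c=P@E[:3,:3].T+E[:3,3]; q=c@K.T; return q[:,:2]/q[:,2:]
def edges(b):
    e=[]
    for i in range(8):
        for k in(1,2,4):
            j=i^k
            if j>i:e.append((i,j))
    return e
def place(b,p,z=0):
    x,y,a=p; R=np.array([[np.cos(a),-np.sin(a),0],[np.sin(a),np.cos(a),0],[0,0,1]])
    return b/1000@R.T+[x,y,z]
def visible_pts(model,p,cal,n=40,z=0):
    E=np.asarray(cal["extrinsics"]); cam=-E[:3,:3].T@E[:3,3]; out=[]
    for b in model:
        B=place(b,p,z); c=B.mean(0)
        for i,j in edges(b):
            m=b[[i,j]]; lo,hi=b.min(0),b.max(0); vis=False
            for ax in range(3):
                if m[0,ax]==m[1,ax]:
                    F=B[b[:,ax]==m[0,ax]]; nrm=F.mean(0)-c
                    if nrm@(cam-F.mean(0))>0: vis=True
            if vis: out.append(B[i]+(B[j]-B[i])*np.linspace(.03,.97,n)[:,None]*1)
    return out
def gradmag(im,s):
    im=cv2.GaussianBlur(im.astype(np.float32),(0,0),s); g=0
    for c in range(3):
        g=g+cv2.Sobel(im[...,c],cv2.CV_32F,1,0)**2+cv2.Sobel(im[...,c],cv2.CV_32F,0,1)**2
    return np.minimum(np.sqrt(g),250)
def fit(model,ims,cals,p0,z=0):
    p=np.array(p0,float)
    for s in(2.0,1.0,.6):
        gs=[gradmag(i,s) for i in ims]
        def f(q):
            q=q*[.01,.01,.1]+p; t=0
            for g,c in zip(gs,cals):
                uv=proj(c,np.vstack(visible_pts(model,q,c,z=z))).astype(np.float32)
                t-=cv2.remap(g,uv[None,:,0],uv[None,:,1],cv2.INTER_LINEAR).mean()
            return t
        r=min((minimize(f,np.array(x0),method="Nelder-Mead",options=dict(xatol=1e-3,fatol=1e-3,initial_simplex=np.array(x0)+np.array([[0,0,0],[.5,0,0],[0,.5,0],[0,0,.8]]))) for x0 in([0,0,0],[.3,.3,-.5],[-.3,-.3,.5])),key=lambda r:r.fun)
        p=r.x*[.01,.01,.1]+p
    return p,r.fun
def ray(cal,uv,z):
    K,E=np.asarray(cal["mtx"]),np.asarray(cal["extrinsics"])
    d=E[:3,:3].T@np.linalg.solve(K,[uv[0],uv[1],1]); c=-E[:3,:3].T@E[:3,3]
    return c+d*(z-c[2])/d[2]
def draw(im,cal,model,p,z=0):
    im=im.copy()
    for q in visible_pts(model,p,cal,2,z):
        uv=proj(cal,q); cv2.line(im,*[tuple(int(round(v*16)) for v in u) for u in uv],(255,0,255),1,cv2.LINE_AA,4)
    return im
E
python3 - <<'E'
from cell import bot
from vis import *
np.set_printoptions(precision=4,suppress=True)
C={c:bot.calibration(c) for c in("scene","top")}
I={c:cv2.cvtColor(cv2.imread(f"pics/{c}0.png"),cv2.COLOR_BGR2RGB) for c in C}
b0=ray(C["top"],(148,235),.03); f0=ray(C["top"],(336,265),.02); print(b0,f0, ray(C["scene"],(365,185),.03))
for m,p0 in((BLOCK,[b0[0],b0[1],0]),(FIX,[f0[0],f0[1],-.06])):
    for cs in(["top"],["scene"],["top","scene"]):
        r=fit(m,[I[c] for c in cs],[C[c] for c in cs],p0); print(cs,r[0],r[1])
    o=[]
    for c in C:
        uv=proj(C[c],np.array([[p0[0],p0[1],.03]]))[0]; f=4; 
        M=np.array([[f,0,-f*(uv[0]-50)],[0,f,-f*(uv[1]-55)]],float)
        big=cv2.warpAffine(I[c],M,(400,440),flags=cv2.INTER_CUBIC)
        k=dict(C[c]); k["mtx"]=np.vstack([M@np.vstack([np.eye(2,3),[0,0,1]])@np.eye(3),[0,0,1]])@k["mtx"]
        o.append(draw(big,k,m,r[0]))
    cv2.imwrite("pics/ov%d.png"%len(m),cv2.cvtColor(np.hstack(o),cv2.COLOR_RGB2BGR))
E
```

```text
[0.5775 0.305  0.03  ] [ 0.5173 -0.1354  0.02  ] [0.5857 0.305  0.03  ]
['top'] [0.5803 0.304  0.0009] -218.40585327148438
['scene'] [0.5842 0.3036 0.0184] -214.32981872558594
['top', 'scene'] [0.5823 0.3044 0.0171] -425.923095703125
['top'] [ 0.5186 -0.1357 -0.0764] -173.27137756347656
['scene'] [ 0.5211 -0.1364 -0.0804] -211.2847900390625
['top', 'scene'] [ 0.5197 -0.1361 -0.0797] -377.3177185058594
```

```bash
python3 -c "
import cv2,numpy as np
print(cv2.imread('pics/ov2.png').shape)"
```

```text
(440, 800, 3)
```

View pics/ov2.png

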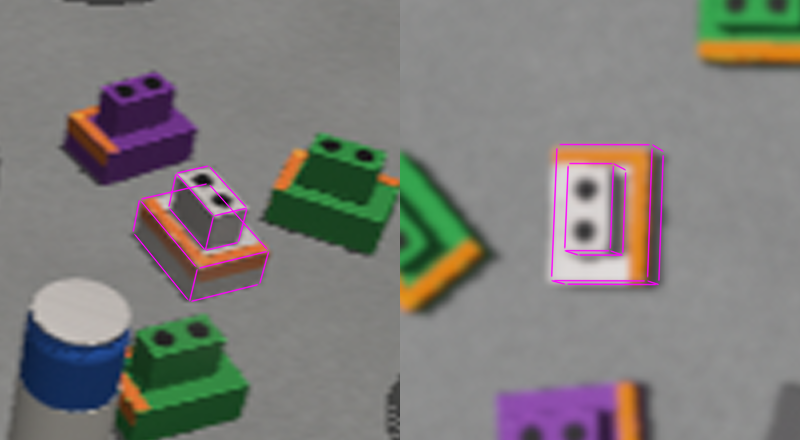

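View pics/ov3.png

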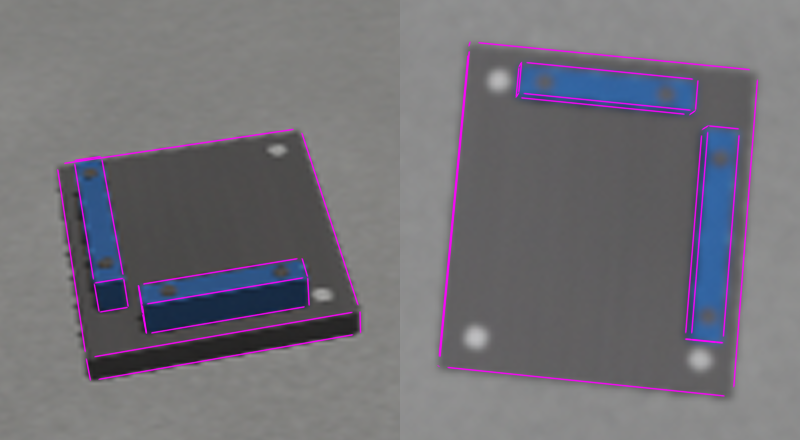

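```bash
cat > h.py <<'E'
import numpy as np
from scipy.spatial.transform import Rotation as R
np.set_printoptions(precision=4,suppress=True)
from cell import bot
def quat(yaw,sgn=1):
    # tool y down, tool x along sgn*body y
    xt=sgn*np.array([-np.sin(yaw),np.cos(yaw),0]); yt=np.array([0,0,-1.]); zt=np.cross(xt,yt)
    q=R.from_matrix(np.c_[xt,yt,zt]).as_quat(); return np.array([q[3],*q[:3]])
def st(): print("t",bot.read_clock(),"p",np.array(bot.read_position()),"F",np.array(bot.read_ft_force()),"M",np.array(bot.read_moment()),"g",bot.read_gripper_width())
E
python3 - <<'E'
from h import *
q=bot.read_tool_rot(); print(R.from_quat([*q[1:],q[0]]).as_matrix())
for s in(1,-1):
    for p,y in(([.582,.304,.2],.014),([.582,.304,.033],.014),([.545,-.165,.05],-.079),([.545,-.165,.25],-.079)):
        print(s,p,bot.solve_ik(p,quat(y,s)))
st()
E
```

```text
[[ 0.392   0.     -0.92  ]
 [ 0.92    0.0001  0.392 ]
 [ 0.0001 -1.     -0.    ]]
1 [0.582, 0.304, 0.2] [0.369  0.5455 0.0689 1.0943 0.     0.355 ]
1 [0.582, 0.304, 0.033] [ 0.369   0.6955 -0.1224  0.7529  0.      0.355 ]
1 [0.545, -0.165, 0.05] [-0.4236  0.5422 -0.3678  0.6608  0.     -0.3446]
1 [0.545, -0.165, 0.25] [-0.4236  0.3511 -0.1079  1.1118  0.     -0.3446]
-1 [0.582, 0.304, 0.2] [ 0.369   0.5455  0.0689  1.0943  0.     -2.7866]
-1 [0.582, 0.304, 0.033] [ 0.369   0.6955 -0.1224  0.7529  0.     -2.7866]
-1 [0.545, -0.165, 0.05] [-0.4236  0.5422 -0.3678  0.6608  0.      2.797 ]
-1 [0.545, -0.165, 0.25] [-0.4236  0.3511 -0.1079  1.1118  0.      2.797 ]
t 0.8 p [0.2156 0.506  0.2313] F [-0.921   0.0769 -0.549 ] M [ 0.0038 -0.0083 -0.0224] g 0.9987464184183937
```

```bash
python3 - <<'E'
from h import *
q=quat(.014)
bot.move_pose([.582,.304,.16],q); bot.set_gripper(0.6,80); st()
import cv2
for c in("scene","top"): cv2.imwrite(f"pics/{c}1.png",cv2.cvtColor(bot.camera(c),cv2.COLOR_RGB2BGR))
a=cv2.imread("pics/scene1.png")[60:260,280:480];b=cv2.imread("pics/top1.png")[160:320,60:260]
cv2.imwrite("pics/pre1.png",np.hstack([cv2.resize(a,(400,400)),cv2.resize(b,(400,320))[:, :] if 0 else cv2.copyMakeBorder(cv2.resize(b,(400,320)),0,80,0,0,cv2.BORDER_CONSTANT)]))
E
```

```text
t 2.8 p [0.5819 0.3043 0.1601] F [-0.8639 -0.3948 -0.3235] M [ 0.0242  0.0417 -0.0553] g 0.6027978201598433
```

View pics/pre1.png

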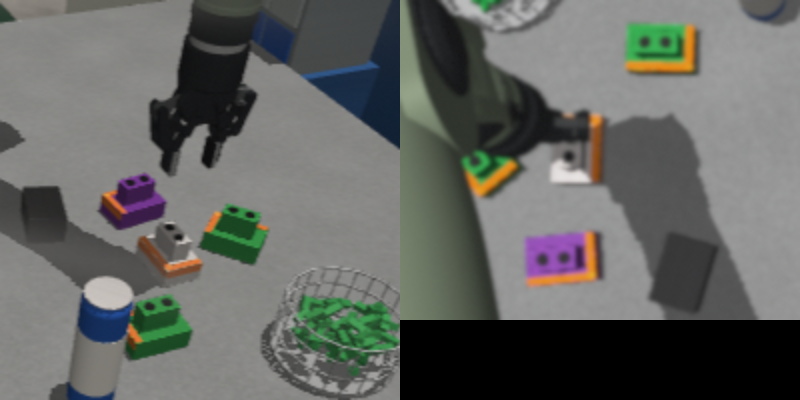

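The gripper hangs above the white block, with its jaws along the block's y and clear of the green and purple look-alikes. I'll descend and grip.

```bash
python3 - <<'E'
from h import *
bot.move_linear([.582,.304,.08],.12); 
print(bot.move_linear([.582,.304,.034],.05,until_force=8)); st()
import cv2
cv2.imwrite("pics/scene2.png",cv2.cvtColor(bot.camera("scene"),cv2.COLOR_RGB2BGR))
cv2.imwrite("pics/s2z.png",cv2.resize(cv2.imread("pics/scene2.png")[100:240,300:460],None,fx=4,fy=4,interpolation=cv2.INTER_CUBIC))
E
```

```text
False
t 4.7833 p [0.5823 0.3041 0.0344] F [0.5011 0.5394 0.2215] M [-0.0139 -0.0062  0.0026] g 0.6010379431688444
```

View pics/s2z.png

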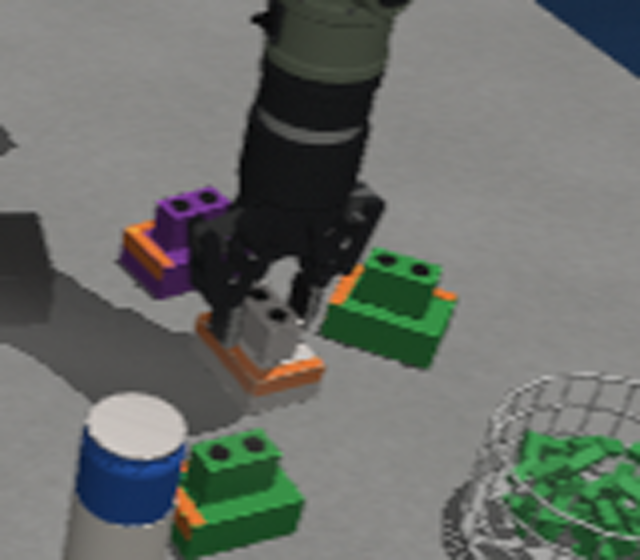

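```bash
python3 - <<'E'
from h import *
from vis import *
c=bot.calibration("scene")
for dx in(-.011,.011):
  for dy in(-.026,.026): print(dx,dy,(proj(c,np.array([[.5823+dx,.3041+dy,.04]]))[0]-[300,100])*4)
im=cv2.cvtColor(cv2.imread("pics/scene2.png"),cv2.COLOR_BGR2RGB)
p,_=fit(BLOCK,[im],[c],[.584,.3036,.018]);print(p)
E
```

```text
-0.011 -0.026 [218.0971 323.9064]
-0.011 0.026 [283.842 309.493]
0.011 -0.026 [233.6464 342.957 ]
0.011 0.026 [300.0742 328.1287]
[ 0.5694  0.3577 -0.2677]
```

```bash
python3 - <<'E'
from h import *
bot.set_gripper(0.0,90); st()
bot.move_linear([.582,.304,.075],.06); bot.wait(.2); st()
import cv2
cv2.imwrite("pics/scene3.png",cv2.cvtColor(bot.camera("scene"),cv2.COLOR_RGB2BGR))
cv2.imwrite("pics/s3z.png",cv2.resize(cv2.imread("pics/scene3.png")[100:240,300:460],None,fx=4,fy=4,interpolation=cv2.INTER_CUBIC))
E
```

```text
t 5.1833 p [0.5825 0.3046 0.0349] F [-0.5224  2.4019  4.7545] M [ 0.1819  0.18   -0.0306] g 0.280892966337602
t 6.2167 p [0.5816 0.3039 0.0745] F [-0.553   0.0671 -4.0108] M [ 0.0615 -0.027  -0.0279] g 0.2856615339704301
```

View pics/s3z.png

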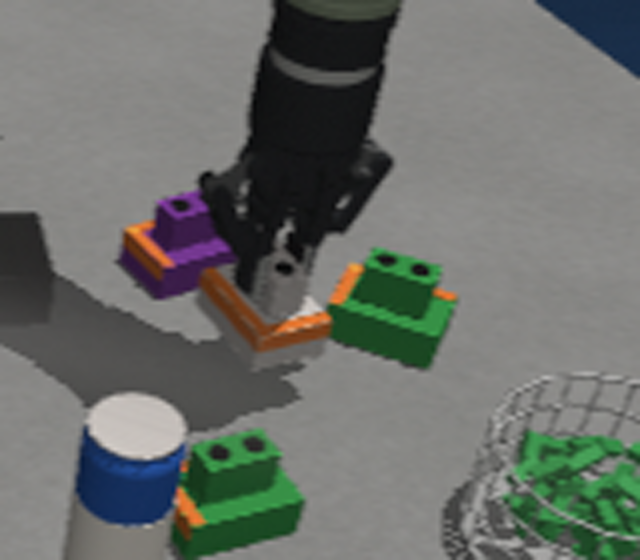

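```bash
python3 - <<'E'
from h import *
yaw=-.079; c,s=np.cos(yaw),np.sin(yaw); Rz=np.array([[c,-s],[s,c]])
seat=np.array([.5197,-.1361])+Rz@[.025,-.027]; stg=seat+Rz@[-.014,.014]; print(seat,stg)
bot.move_linear([.582,.304,.17],.2)
bot.move_linear([stg[0],stg[1],.17],.25,rotation=quat(yaw)); 
bot.move_linear([stg[0],stg[1],.085],.15); bot.wait(.3); st()
import cv2
for n in("scene","top"): cv2.imwrite(f"pics/{n}4.png",cv2.cvtColor(bot.camera(n),cv2.COLOR_RGB2BGR))
a=cv2.imread("pics/scene4.png")[120:260,140:280];b=cv2.imread("pics/top4.png")[190:330,270:410]
cv2.imwrite("pics/s4z.png",np.hstack([cv2.resize(x,(400,400),interpolation=cv2.INTER_CUBIC) for x in(a,b)]))
E
```

```text
[ 0.5425 -0.165 ] [ 0.5296 -0.1499]
t 9.8833 p [ 0.5302 -0.1502  0.0858] F [-0.2253 -0.1381 -3.9273] M [-0.0709 -0.0306  0.0229] g 0.2898120535606983
```

View pics/s4z.png

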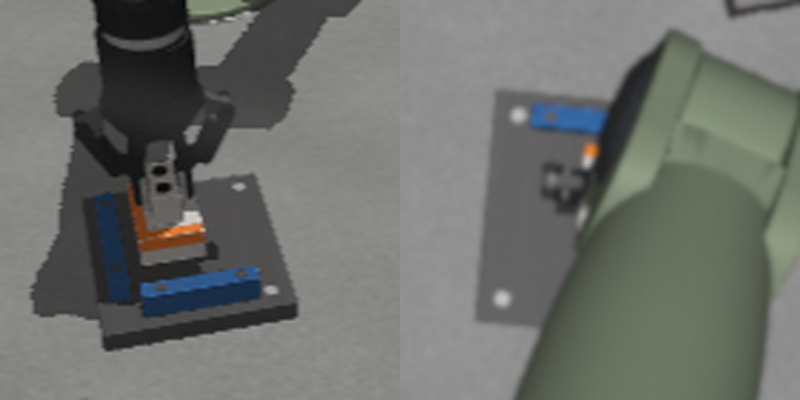

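The block is held level over the plate, inside both fences: its tongue is at about (160,190) in the left crop and the far fence at about (200,290). Next I'll land it and find the two contacts.

```bash
python3 - <<'E'
from h import *
p=np.array([.5296,-.1499])
bot.move_linear([*p,.063],.08)
print(bot.move_linear([*p,.050],.015,until_force=4.5)); st()
bot.wait(.3); st()
print(bot.read_tool_rot(),quat(-.079))
E
```

```text
True
t 11.0083 p [ 0.5296 -0.15    0.0548] F [-1.1763 -0.4111  3.707 ] M [0.0777 0.0779 0.0061] g 0.288844088759057
t 11.3083 p [ 0.5296 -0.1499  0.0548] F [-0.549  -0.0724  5.0928] M [ 0.0819  0.0033 -0.0135] g 0.2872308885268258
[-0.5193  0.5194  0.4799 -0.4798] [-0.5194  0.5194  0.4799 -0.4799]
```

```bash
python3 - <<'E'
from h import *
yaw=-.079; c,s=np.cos(yaw),np.sin(yaw); Rz=np.array([[c,-s],[s,c]])
p=np.array([.5296,-.1499])
def lf(): 
    F=np.array(bot.read_ft_force()); print("fix-frame F",Rz.T@F[:2],F[2],"Mz",bot.read_moment()[2],"fixpos rel seat mm",1000*Rz.T@(np.array(bot.read_position())[:2]-[.5425,-.165]))
lf()
t=p+Rz@[0,-.010]; print(bot.move_linear([*t,.0549],.02,until_force=9)); lf()
t=p+Rz@[0,-.022]; print(bot.move_linear([*t,.0549],.01,until_force=7)); lf(); bot.wait(.3); lf(); st()
E
```

```text
fix-frame F [-0.5416 -0.1155] 5.092790767981815 Mz -0.013455366400343725 fixpos rel seat mm [-14.023   13.9893]
False
fix-frame F [0.0312 1.0723] 1.2025924574151081 Mz 0.08100603150201398 fixpos rel seat mm [-13.9863   3.8127]
True
fix-frame F [-0.2663  0.072 ] 3.2564629212859715 Mz 0.03302317343043361 fixpos rel seat mm [-14.1373   1.1763]
fix-frame F [-1.0385 -0.7146] 5.046752314885918 Mz 0.029051845248886154 fixpos rel seat mm [-14.1575   1.2428]
t 12.8917 p [ 0.5285 -0.1626  0.0549] F [-1.0916 -0.6304  5.0468] M [-0.4876 -0.0576  0.0291] g 0.2886914433338296
```

```bash
cat >> h.py <<'E'
yaw=-.079; c,s=np.cos(yaw),np.sin(yaw); Rz=np.array([[c,-s],[s,c]]); seat=np.array([.5425,-.165])
def lf(n=8):
    F=[];M=[]
    for _ in range(n):
        F.append(bot.read_ft_force());M.append(bot.read_moment()); bot.wait(.02)
    F=np.mean(F,0);M=np.mean(M,0)
    print("t%.2f"%bot.read_clock(),"Ffix",np.r_[Rz.T@F[:2],F[2]].round(2),"Mfix",np.r_[Rz.T@M[:2],M[2]].round(3),"pos",(1000*Rz.T@(np.array(bot.read_position())[:2]-seat)).round(2),"z",round(1000*bot.read_position()[2],2))
    return np.r_[Rz.T@F[:2],F[2]],np.r_[Rz.T@M[:2],M[2]]
def go(x,y,z=.0549,v=.01,**k): # mm in fixture axes rel. nominal seat
    t=seat+Rz@[x/1000,y/1000]; return bot.move_linear([*t,z],v,**k)
E
python3 - <<'E'
from h import *
lf()
for y in(1.0,.5,0,-.5,-1.0,-1.5):
    go(-14.1,y); F,M=lf()
    if F[1]>9: break
E
```

```text
t13.03 Ffix [-1.   -1.07  5.29] Mfix [-0.508 -0.086  0.008] pos [-14.17   1.24] z 54.86
t13.47 Ffix [-1.22  1.49  5.08] Mfix [ 0.097 -0.03  -0.036] pos [-14.16   1.14] z 54.97
t13.85 Ffix [-0.78  2.95  5.82] Mfix [ 0.353 -0.008 -0.047] pos [-14.16   1.12] z 54.96
t14.23 Ffix [-0.68  4.69  6.28] Mfix [ 0.636 -0.039 -0.104] pos [-14.17   1.1 ] z 54.99
t14.62 Ffix [-0.93  5.4   6.7 ] Mfix [ 0.921  0.008 -0.111] pos [-14.18   1.08] z 55.01
t15.00 Ffix [-1.08  6.99  7.73] Mfix [ 1.199  0.017 -0.126] pos [-14.18   1.03] z 55.04
t15.38 Ffix [-0.95  8.18  8.11] Mfix [ 1.492 -0.012 -0.137] pos [-14.15   1.01] z 55.07
```

```bash
cat >> h.py <<'E'
def rot():
    q=bot.read_tool_rot(); Rm=R.from_quat([*q[1:],q[0]]).as_matrix(); x=Rm[:,0]; y=-Rm[:,1]
    print("toolyaw %.4f"%np.arctan2(-x[0],x[1]),"tilt(fix) mrad",(1000*Rz.T@y[:2]).round(2))
E
python3 - <<'E'
from h import *
rot()
go(-14.1,.6); lf(); rot()
print(go(-4,.6,v=.015,until_force=9)); lf(); 
print(go(6,.6,v=.008,until_force=6)); lf(); rot()
E
```

```text
toolyaw -0.0765 tilt(fix) mrad [  3.05 -11.31]
t15.88 Ffix [-0.96  2.89  6.23] Mfix [ 0.499  0.013 -0.012] pos [-14.17   1.13] z 54.97
toolyaw -0.0773 tilt(fix) mrad [ 3.53 -7.37]
True
t16.32 Ffix [-0.83  0.1   4.15] Mfix [-0.145 -0.068 -0.012] pos [-14.06   1.21] z 55.03
True
t17.07 Ffix [-0.46  0.44  3.9 ] Mfix [-0.064 -0.129 -0.002] pos [-13.96   1.23] z 55.12
toolyaw -0.0778 tilt(fix) mrad [ 8.87 -6.66]
```

```bash
cat >> h.py <<'E'
def go(x,y,z=.0552,v=.01,dyaw=0,**k):
    t=seat+Rz@[x/1000,y/1000]; return bot.move_linear([*t,z],v,rotation=quat(yaw+dyaw),**k)
E
python3 - <<'E'
from h import *
go(-14.1,2.5,z=.0555); lf(); rot()
for x in(-12,-9,-6): go(x,2.5,z=.0555,v=.015); lf(4); rot()
E
```

```text
t17.52 Ffix [ 0.13  0.16 -3.5 ] Mfix [ 0.038 -0.074  0.022] pos [-14.74   2.87] z 54.94
toolyaw -0.0789 tilt(fix) mrad [ 1.33 -0.76]
t17.88 Ffix [-0.06 -0.39 -4.25] Mfix [-0.017  0.013 -0.007] pos [-12.07   2.53] z 55.34
toolyaw -0.0790 tilt(fix) mrad [ 0.3  -0.12]
t18.29 Ffix [ 0.16  0.52 -4.26] Mfix [ 0.    -0.017 -0.001] pos [-9.    2.52] z 55.47
toolyaw -0.0790 tilt(fix) mrad [ 0.06 -0.04]
t18.71 Ffix [-0.02 -0.51 -4.06] Mfix [-0.005 -0.009  0.013] pos [-5.97  2.5 ] z 55.51
toolyaw -0.0790 tilt(fix) mrad [0.01 0.02]
```

```bash
python3 - <<'E'
from h import *
for x in(-3,-1.5,0,.8,1.6,2.4,3.2,4):
    go(x,2.5,z=.0555,v=.015); F,M=lf(4)
    if F[0]<-4: break
rot()
E
```

```text
t19.12 Ffix [ 0.07 -0.18 -3.48] Mfix [ 0.014  0.022 -0.001] pos [-3.01  2.53] z 55.49
t19.44 Ffix [ 0.31  0.1  -4.26] Mfix [-0.016 -0.009  0.018] pos [-1.49  2.53] z 55.47
t19.76 Ffix [-0.33 -0.29 -4.04] Mfix [-0.03  -0.01   0.001] pos [0.02 2.49] z 55.49
t20.07 Ffix [-0.79 -0.18 -3.84] Mfix [0.016 0.124 0.003] pos [0.63 2.53] z 55.43
t20.39 Ffix [-4.17 -0.43 -1.82] Mfix [-0.062  0.827  0.073] pos [0.69 2.56] z 55.29
toolyaw -0.0791 tilt(fix) mrad [ 1.72 -0.02]
```

```bash
python3 - <<'E'
from h import *
go(-1,2.5,z=.0555)
go(-1,1.5,z=.0555); lf(4)
for d in(0,.01,-.01):
    go(-1,-.8,z=.0555,dyaw=d); print(d); lf(6); rot()
E
```

```text
t21.12 Ffix [ 0.22 -0.   -4.16] Mfix [0.013 0.02  0.002] pos [-0.91  1.46] z 55.5
0
t21.60 Ffix [ 0.15  5.85 -1.55] Mfix [ 1.202 -0.049 -0.035] pos [-1.01  1.1 ] z 55.54
toolyaw -0.0779 tilt(fix) mrad [-0.39 -4.1 ]
0.01
t21.95 Ffix [ 0.    6.26 -1.55] Mfix [ 1.346  0.088 -0.225] pos [-1.16  1.29] z 55.49
toolyaw -0.0685 tilt(fix) mrad [-0.14 -4.58]
-0.01
t22.30 Ffix [ 0.3   6.05 -2.67] Mfix [ 1.305 -0.167  0.186] pos [-0.85  1.22] z 55.5
toolyaw -0.0873 tilt(fix) mrad [-0.71 -4.34]
```

```bash
cat >> h.py <<'E'
def qtilt(dyaw,tx,ty):
    q=quat(yaw+dyaw); Rw=np.eye(3);Rw[:2,:2]=Rz
    r=R.from_rotvec(Rw@np.array([-ty,tx,0]))*R.from_quat([*q[1:],q[0]]); q=r.as_quat(); return np.array([q[3],*q[:3]])
def go(x,y,z=.0552,v=.01,dyaw=-.001,tx=0,ty=0,**k):
    t=seat+Rz@[x/1000,y/1000]; return bot.move_linear([*t,z],v,rotation=qtilt(dyaw,tx,ty),**k)
E
python3 - <<'E'
from h import *
go(-.5,2,z=.0555); lf(4); rot()
for z in(.0551,.0548,.0545):
    go(-.5,2,z=z); F,M=lf(5); rot()
    if F[2]>-0.5: break
print(z)
E
```

```text
t22.80 Ffix [-0.49  0.25 -4.11] Mfix [-0.027 -0.002  0.005] pos [-0.48  1.67] z 55.49
toolyaw -0.0804 tilt(fix) mrad [-0.    0.43]
t23.13 Ffix [ 0.13 -0.33 -3.88] Mfix [-0.001 -0.006  0.008] pos [-0.5  1.9] z 55.09
toolyaw -0.0801 tilt(fix) mrad [0.   0.08]
t23.47 Ffix [-0.46 -0.12 -2.78] Mfix [-0.024  0.027 -0.016] pos [-0.47  1.95] z 54.85
toolyaw -0.0800 tilt(fix) mrad [-0.07  0.14]
t23.80 Ffix [-1.79  0.14  1.63] Mfix [0.066 0.342 0.011] pos [-0.49  1.94] z 54.84
toolyaw -0.0800 tilt(fix) mrad [-0.14  0.17]
0.0545
```

```bash
python3 - <<'E'
from h import *
z=.0545
go(-.5,.5,z=z);lf(5)
go(-.5,-.8,z=z,ty=.004);lf(5);rot()
go(1.2,-.8,z=z,ty=.004,tx=-.001);lf(5);rot()
go(2.2,-1.2,z=z,ty=.006,tx=-.003);lf(8);rot()
E
```

```text
t24.18 Ffix [-1.92  4.72  5.3 ] Mfix [ 0.939  0.357 -0.012] pos [-0.29  1.29] z 54.85
t24.55 Ffix [-1.31  7.26  6.45] Mfix [ 1.601  0.338 -0.033] pos [-0.25  1.18] z 54.84
toolyaw -0.0788 tilt(fix) mrad [-0.93  0.  ]
t24.95 Ffix [-6.06  6.74 10.82] Mfix [1.578 1.203 0.012] pos [-0.27  1.19] z 54.81
toolyaw -0.0789 tilt(fix) mrad [1.21 0.32]
t25.34 Ffix [-8.95  7.37 13.66] Mfix [1.804 1.743 0.026] pos [-0.23  1.16] z 54.8
toolyaw -0.0789 tilt(fix) mrad [0.88 1.6 ]
```

```bash
python3 - <<'E'
from h import *
x,y,z=2.2,-1.2,.0545
for i in range(7):
    z+=.0004 if i==0 else 0
    F,M=None,None
    go(x,y,z=z,ty=.005,tx=-.003,v=.02); F,M=lf(5)
    z+= np.clip((F[2]-0)*-0.0,0,0) + np.clip(F[2]*.00006,-.0004,.0004)
    x+= np.clip((F[0]+9)*.12,-.4,.4)
    y+= np.clip((F[1]-9)*-.12*-1,-.4,.4)
print(x,y,z); rot()
E
```

```text
t25.68 Ffix [-8.21  6.93  9.83] Mfix [1.667 1.492 0.033] pos [-0.23  1.16] z 54.82
t26.01 Ffix [-6.97  8.16  8.01] Mfix [1.702 1.35  0.036] pos [-0.21  1.14] z 54.84
t26.34 Ffix [-6.56  7.96  5.26] Mfix [1.693 1.242 0.051] pos [-0.18  1.13] z 54.88
t26.68 Ffix [-5.84  8.07  3.85] Mfix [1.671 1.265 0.04 ] pos [-0.17  1.14] z 54.91
t27.01 Ffix [-6.8   8.31  3.54] Mfix [1.698 1.294 0.027] pos [-0.1   1.14] z 54.97
t27.34 Ffix [-6.85  7.54  2.7 ] Mfix [ 1.714  1.356 -0.013] pos [-0.09  1.14] z 54.97
t27.68 Ffix [-6.77  7.96  2.79] Mfix [ 1.769  1.419 -0.002] pos [-0.08  1.15] z 54.99
4.000301568169255 -2.1687114892165655 0.05678916065829019
toolyaw -0.0788 tilt(fix) mrad [ 3.97 -1.08]
```

```bash
python3 - <<'E'
from h import *
go(0,1.5,z=.0555,v=.02)
go(-3,3,z=.0556,v=.02); lf(4); rot()
for x in(-1,-.4,.2,.8,1.4,2,2.6):
    go(x,3,z=.0556,v=.02); F,M=lf(4)
    if F[0]<-4: break
rot()
import cv2
for n in("scene",): cv2.imwrite(f"pics/{n}5.png",cv2.cvtColor(bot.camera(n),cv2.COLOR_RGB2BGR))
a=cv2.imread("pics/scene5.png")[150:250,150:260]
cv2.imwrite("pics/s5z.png",cv2.resize(a,None,fx=6,fy=6,interpolation=cv2.INTER_CUBIC))
E
```

```text
t28.48 Ffix [-0.16 -0.01 -4.25] Mfix [ 0.005 -0.018 -0.002] pos [-2.91  2.87] z 55.68
toolyaw -0.0801 tilt(fix) mrad [-0.26  0.21]
t28.79 Ffix [ 0.26 -0.13 -3.84] Mfix [-0.018 -0.007  0.013] pos [-0.88  2.98] z 55.6
t29.11 Ffix [ 0.09 -0.43 -4.26] Mfix [0.009 0.01  0.022] pos [-0.39  2.99] z 55.59
t29.43 Ffix [-0.39 -0.51 -3.63] Mfix [-0.009 -0.013 -0.034] pos [0.21 3.  ] z 55.58
t29.74 Ffix [-0.87  0.05 -4.02] Mfix [0.035 0.155 0.015] pos [0.63 3.02] z 55.54
t30.06 Ffix [-3.37 -0.35 -2.26] Mfix [-0.048  0.706  0.074] pos [0.69 3.05] z 55.44
t30.38 Ffix [-5.16 -0.72 -1.1 ] Mfix [-0.084  1.081  0.133] pos [0.74 3.05] z 55.34
toolyaw -0.0801 tilt(fix) mrad [2.44 0.09]
```

View pics/s5z.png

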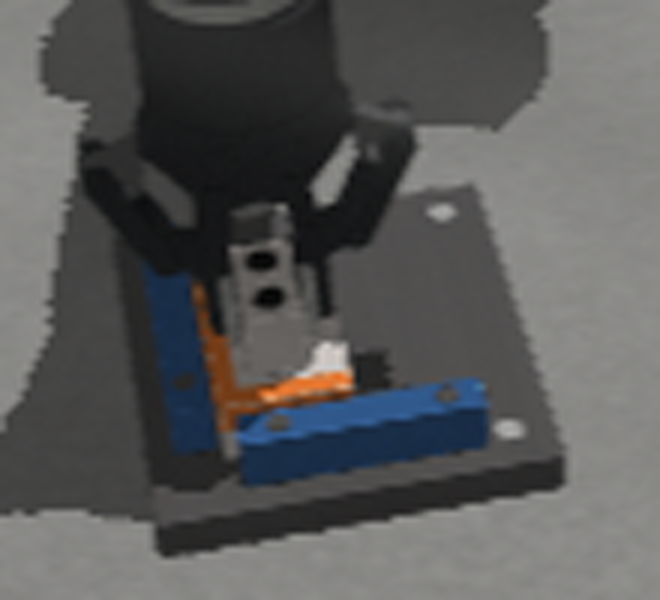

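```bash
python3 - <<'E'
from h import *
go(0.2,2.0,z=.0553,v=.02); lf(4)
go(0.2,0.8,z=.0553,v=.02); lf(4)
go(1.2,0.6,z=.0553,v=.02,tx=-.0005,ty=.0005); lf(4);rot()
go(1.4,0.5,z=.0549,v=.02,tx=-.001,ty=.001); lf(4);rot()
go(1.6,0.3,z=.0548,v=.02,tx=-.0015,ty=.0015); lf(5);rot()
E
```

```text
t30.74 Ffix [-0.    0.11 -4.76] Mfix [-0.072  0.242 -0.009] pos [0.6  1.85] z 55.34
t31.06 Ffix [ 0.24  1.86 -4.11] Mfix [ 0.501 -0.024  0.073] pos [0.62 1.19] z 55.36
t31.38 Ffix [-2.66  3.92 -0.71] Mfix [0.857 0.598 0.17 ] pos [0.66 1.18] z 55.24
toolyaw -0.0796 tilt(fix) mrad [ 0.39 -0.52]
t31.69 Ffix [-3.72  4.8   0.22] Mfix [0.977 0.709 0.149] pos [0.65 1.2 ] z 54.85
toolyaw -0.0796 tilt(fix) mrad [ 0.23 -0.25]
t32.02 Ffix [-4.62  5.19  2.  ] Mfix [1.122 0.893 0.147] pos [0.66 1.15] z 54.87
toolyaw -0.0796 tilt(fix) mrad [-0.03 -0.06]
```

```bash
python3 - <<'E'
from h import *
for x,y,z,t in((2.2,-.3,.0549,.0028),(2.9,-1.0,.0551,.0042),(3.6,-1.7,.0553,.0055)):
    go(x,y,z=z,v=.02,tx=-t,ty=t,dyaw=.0005); lf(5);rot()
E
```

```text
t32.36 Ffix [-5.24  6.33  2.95] Mfix [1.421 1.144 0.014] pos [0.64 1.16] z 54.84
toolyaw -0.0782 tilt(fix) mrad [-0.24  0.02]
t32.69 Ffix [-6.51  7.74  3.67] Mfix [ 1.748  1.41  -0.032] pos [0.67 1.14] z 54.86
toolyaw -0.0780 tilt(fix) mrad [-0.51  0.12]
t33.02 Ffix [-8.48  9.21  4.62] Mfix [ 2.094  1.653 -0.042] pos [0.69 1.11] z 54.86
toolyaw -0.0778 tilt(fix) mrad [-0.62  0.12]
```

```bash
python3 - <<'E'
from h import *
import cv2
for x,y,z,a,b in((4.4,-2.4,.0557,.006,.0068),(5.2,-3.0,.0561,.007,.0079)):
    go(x,y,z=z,v=.02,tx=-a,ty=b,dyaw=-.0002); lf(5);rot()
bot.wait(.5); lf(8); rot(); st()
for n in("scene","top"): cv2.imwrite(f"pics/{n}6.png",cv2.cvtColor(bot.camera(n),cv2.COLOR_RGB2BGR))
a=cv2.imread("pics/scene6.png")[150:250,150:260]
cv2.imwrite("pics/s6z.png",cv2.resize(a,None,fx=6,fy=6,interpolation=cv2.INTER_CUBIC))
E
```

```text
t33.36 Ffix [-9.04 11.02  4.19] Mfix [2.388 1.827 0.011] pos [0.69 1.1 ] z 54.86
toolyaw -0.0781 tilt(fix) mrad [0.37 0.07]
t33.69 Ffix [-10.51  11.89   3.61] Mfix [ 2.588  2.05  -0.025] pos [0.69 1.11] z 54.87
toolyaw -0.0779 tilt(fix) mrad [0.82 0.01]
t34.33 Ffix [-10.07  11.81   3.7 ] Mfix [ 2.617  2.039 -0.011] pos [0.71 1.1 ] z 54.89
toolyaw -0.0780 tilt(fix) mrad [0.79 0.05]
t 34.325 p [ 0.5433 -0.164   0.0549] F [-8.3359 12.6667  3.6316] M [ 2.783   1.8203 -0.0484] g 0.2846511457910951
```

View pics/s6z.png

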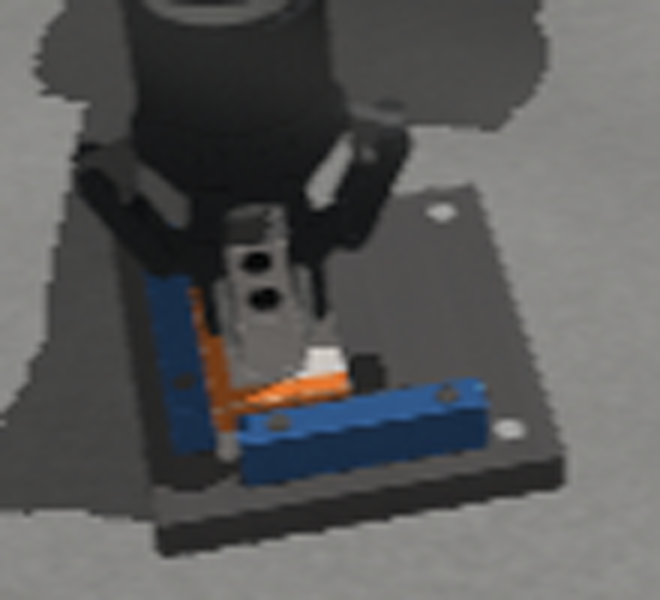

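```bash
python3 - <<'E'
from h import *
lf(5); rot()
print(bot.close_job())
E
```

```text
t34.51 Ffix [-10.25  11.93   4.04] Mfix [ 2.606  2.016 -0.004] pos [0.68 1.1 ] z 54.86
toolyaw -0.0780 tilt(fix) mrad [0.84 0.01]
the job is handed in; nothing more can be done
None
```

The white aluminium block is seated on the fixture plate and pressed into the corner of the blue fences. I handed the job in at about 34.5 s with the gripper still holding it there. I gripped it by its tongue and didn't touch the blank, spray can, mallet or the look-alikes as far as I could see.

**Last readings before hand-in:**
- **Push:** about 10 N towards the far fence and 12 N towards the side fence, steady over the last second. Some of that goes into plate friction, so I estimate at least 6 to 8 N actually bears on each fence.
- **Flatness:** tool tilt was under 1 mrad. The tool height (54.9 mm) matched the first landing on the plate, about 20 mm above the bench grasp height. The push down on the plate is about 8 N.
- **Squareness:** the twist about vertical was near zero. Tool yaw was -0.078 rad; the fixture measured about -0.079 rad by both camera and contact.
- **Position:** the tool sat at both fence contact points, within about 0.1 mm.

**What failed or disagreed:**
- **Stuck first press:** friction held the block about 0.7 mm short of the far fence although the force looked right. I lifted it slightly, found the fence again, made both contacts lightly, lowered it and then increased the push.
- **Camera disagreement:** the two cameras differed by 2 to 4 mm on positions, so I set the final position by contact.
- **Last picture:** it shows the block tight in the corner, but it is too coarse to confirm sub-millimetre gaps.

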